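Weigh a work lamp on the sprung hook of a parts-store balance

TASK

Weigh the black work lamp: lift it out of its cardboard bin by its wire stirrup, stand it upright on the bench and let go, then take it again by one end of its body and hang it by the stirrup on the sprung hook of the balance. Lower it gently until the hook carries the weight and has stopped moving, and only then let go, so that the hook neither drops nor springs up; leave the lamp hanging still, level and free on the hook. Do not disturb the two loose cartons and the tape roll.

Things in the scene. Friction and masses are not known exactly. Their poses are not given: they have to be found in the camera images.
- lamp: Black lamp bar, a box 170 (x) x 50 (y) x 45 mm (z) with plain sides, lenses on its +y side; same shape either way round. A wire stirrup stands on the middle of its top. Origin: centre of the underside, z up. 0.14 to 0.39 kg, balanced under the stirrup. Starts upright in its bin with about 8 mm of room around it, less than a finger: there only the stirrup can be taken.
- lamp_stirrup (a point): Wire centre at the top middle of the stirrup, 97 mm above the lamp's underside. The stirrup, of 8 mm steel wire, is a narrow arch in the lamp's y-z plane: legs at y = +-16 mm (24 mm clear), joined by a bar rising from 91 mm at the legs to 97 mm; 48 mm clear under its middle. Fingers on the bar fill the arch: it cannot be hung while held there.
- bin_lamp: Open cardboard bin holding the lamp, fixed, 194 (x) x 74 (y) x 56 mm high outside, walls 4 mm, floor 6 mm thick. Origin: centre of the underside. An equal bin with two small cartons and no lamp stands 110 to 260 mm to one side. The bench between the bins and the balance is clear (room for the lamp lengthwise around x 0.5, y 0.05 m).
- scale: Spring balance, fixed: base plate 150 x 130 x 12 mm (middle at x -30 mm), column 30 x 36 mm, 350 mm high at the origin, which is on the bench. The hook arm, 8 mm round wire, runs level to -x (roughly to the robot), 262 mm up, from a carriage (46 x 52 x 26 mm) on the column to x -103 mm, dips 12 mm in a V lowest at -125 mm and rises 16 mm to its tip at -145 mm. Nothing is above the arm.
- hook_seat (a point): Where the stirrup's wire centre rests when hung: over the V of the hook, 10 mm above the hook's wire centre; 260 mm above the bench unloaded; moves down with the hook. Axes as scale. The tip's top is 10 mm higher than this point and 20 mm to -x of it; the underside of the V is 14 mm lower than it.
- hook (a joint): How far the hook has dipped, m: 0 unloaded, 0.11 at the lower stop. Sprung, about 40 N/m with 0.2 N to start it, lightly damped (2 N s/m): the lamp, whose weight is not known beforehand, makes it dip 30 to 90 mm, and it bobs if loaded or let go suddenly. It is delicate: it must hardly move (under 0.07 m/s) when the lamp is let go.
- carton_red: Bystander: red carton 80 x 80 x 70 mm. Origin: centre of the underside.
- carton_brown: Bystander: brown carton 90 x 70 x 50 mm. Origin: centre of the underside.
- tape_roll: Bystander: roll of tape lying flat, 100 mm across, 45 mm high. Origin: centre of the underside.
There are look-alikes about, which are no part of the job. Leave any green, pink or turquoise look-alike of the bin_lamp alone.

How it is judged (in metres and radians):
On the way, in this order (a step that is already met when the one before it is completed fails the run):
1. the lamp stands upright on the bench, out of its bin and let go (height (world z) of lamp below 0.004 m and angle between lamp's own z axis and vertical below 0.06 rad and horizontal distance between lamp and bin_lamp above 0.05 m and linear speed of lamp below 0.03 m/s and contact force between the fingers and lamp below 0.05 N), for 0.2 s.
2. still held, the lamp's stirrup lies in the hook, which bears at least 1 N of it and has stopped moving (under 10 mm/s) for 0.4 s (distance between lamp_stirrup and hook_seat below 0.014 m and contact force between lamp and scale above 1 N and value of joint hook above 0.01 m and velocity of joint hook between -0.01 and 0.01 m/s and contact force between the fingers and lamp above 0.5 N), for 0.4 s.
At the end, for the whole second after the job is handed in: The lamp hangs free by its stirrup in the V of the hook (stirrup within 14 mm of the seat), level within 0.2 rad, the hook dipped 20 to 105 mm under it, lamp and hook at rest (under 40 mm/s, 0.3 rad/s and 15 mm/s) (distance between lamp_stirrup and hook_seat below 0.014 m and contact force between lamp and scale above 1 N and value of joint hook between 0.02 and 0.105 m and velocity of joint hook between -0.015 and 0.015 m/s and height (world z) of lamp above 0.04 m and angle between lamp's own z axis and vertical below 0.2 rad and linear speed of lamp below 0.04 m/s and angular speed of lamp below 0.3 rad/s); the robot touches nothing.
It fails at once if with the lamp not held, the hook drops or springs up (faster than 0.07 m/s) (contact force between the fingers and lamp below 0.3 N and (velocity of joint hook above 0.07 m/s or velocity of joint hook below -0.07 m/s)).
It fails at once if the hook is jerked (faster than 0.2 m/s) (velocity of joint hook above 0.2 m/s or velocity of joint hook below -0.2 m/s).
It fails at once if a carton or the tape roll is moved more than 25 mm (distance of any of carton_red, carton_brown, tape_roll from where it was at the start of the episode above 0.025 m).
It also fails if it takes over 72 s, if anything falls off the work surface, if the arm or the gripper's body presses on something with over 40 N, if the wrist force passes 120 N, or if a joint passes its speed limit or range.

ROBOT

A 6-joint arm with a two-finger parallel gripper is mounted at the origin on the work surface. World frame = base frame: x ahead of the robot, y to its left, z up, the work surface at z = 0. Lengths are in mm, angles in rad, forces in N, time in s.
With the tool pointing down it reaches from about 250 to 725 mm from the base axis. Payload 9.7 kg.
Tool frame: the origin (TCP) lies midway between the tips of the shut fingers; the grasp point (between the pads) lies 19 mm behind it; z points along the fingers, y is the line along which they close (so a half turn about z gives the same grasp; the last joint's range is limited). The gripper opens to 85 mm and grips with 20 to 120 N. Pads are 22 mm wide; open, the fingers measure 114 mm over their backs; the gripper's body (76 mm by 85 mm) begins 54 mm behind the grasp point. The pads swing forward as they close: fully open they stand 13 mm farther back than shut.
Start: joints at [1.225, 0.087, 0.176, 1.66, 0, 1.571], TCP at [186.419, 517.441, 231.284] pointing down, gripper open.
Joint ranges: [-3.13, 3.13], [-0.85, 1.81], [-1.15, 1.24], [-2.2, 2.28], [-1.44, 1.52], [-3.14, 3.14]. Speed limits (rad/s): [2.22, 2.22, 2.57, 3.14, 3.14, 3.14].

INTERFACE

Orientations are given as a unit quaternion [w, x, y, z].
In Python, from station import env, imaging, finish_job gives the robot as it stands. The module is installed in compiled form; this text tells all that it offers.
- The arm moves only by the shell command python3 -m crank 'ROWS' [FORCE]. ROWS is JSON, a list of rows, each a list of 7 numbers: the shift along the tool's x, y, z in cm, then the turn, a rotation vector about the tool's x, y, z in degrees, then the opening, from 0 (shut) to 1 (fully open). In form: [[dx, dy, dz, wx, wy, wz, fingers], ...]. A call has 1 to 20 rows; each row is the pose to reach, as a shift and turn from the pose commanded when the call began, along the tool's axes at that moment; what a row does not reach only later rows make up. A row lasts 1/12 s, in which the tool goes at most 41.7 mm and 7.16 degrees, less where a joint would pass 70% of its speed; a pose out of reach is approached as far as the arm can. A call with a gripper value outside its range is refused whole. The fingers move at their own pace and stop on an object; FORCE is the grip in N (left out, the last holds). Time passes only in rows, so rows that repeat a pose let the fingers close. It gives the time, the measured TCP pose, the force, the opening and the grip force at its end, in the units of the state.
- env.state(): the state, without advancing time (a new reading comes with each control period).
- imaging.snapshot(name): name is "scene" or "top" or "wrist"; returns the picture (420x560x3 uint8, blue, green, red); there is no depth.
- imaging.calibration(name): a dict with "intrinsics" (3x3 intrinsics, pixels), "k1" (the pictures are not rectified: a ray, as slopes to the right and down, at radius r is drawn at 1 + k1 r^2 times it, then the intrinsics apply), "pose" (4x4, takes a point from camera to world coordinates). Camera axes: x right, y down, z forward; pixel columns grow to the right and rows downward; lengths in mm; the calibration is good to about 2 mm. A picture is of the moment at which its call begins: read the wrist's pose just before it. calibration takes no time and is no camera call; for the wrist camera it gives the pose at the moment of the call.
- finish_job(): hands the job in; it is judged then, once.
The state is a dict: "t": time; "joint_positions": joint angles; "joint_vel": joint speeds; "tau": joint torques, N m; "ee_pos": TCP position; "ee_rot": TCP orientation; "contact_force": force on the tool from outside, world axes, zero at the start; "torque": the same for the moment, N m; "width": finger opening in mm; "grasp_force": force on a finger pad.
Only numpy, scipy, OpenCV 4.12 (cv2) and the standard library are available. Lean on these libraries where they do the work, as an engineer would, in place of code of your own. Each camera call takes 0.05 s, during which the arm holds its last target. There are 200 camera calls.

## Working session

There is one attempt and no reset: what is moved stays moved. The work goes in short steps, Python scripts to look and compute and a shell command to move; the robot and the scene stay as the last step left them, time stands still between calls to the robot, and variables do not carry over. Pictures are saved under pics/ and viewed, at most 10 in all, crops included, and the job is handed in when it is done.

```bash
mkdir -p pics; python3 - <<'E'
from station import env, imaging
import cv2
print(env.state())
for n in("scene","top"):
    cv2.imwrite(f"pics/{n}0.png",imaging.snapshot(n)); c=imaging.calibration(n); print(n,c)
E
```

```text
{'t': 0.0, 'joint_positions': array([ 1.22501038e+00,  8.74780920e-02,  1.75106140e-01,  1.65976262e+00,
       -1.58044703e-05,  1.57078162e+00]), 'joint_vel': array([-0.00154465, -0.00096899, -0.0001222 , -0.00119109, -0.00089501,
        0.00058047]), 'tau': array([-1.57746097e-03, -5.20393574e+01,  4.64802861e+01,  1.63009192e-02,
       -1.18598159e-04, -1.09212756e-06]), 'ee_pos': array([186.34400514, 517.23502964, 230.55878053]), 'ee_rot': array([-1.07331419e-04,  1.72025620e-01,  9.85092249e-01, -6.60504733e-04]), 'contact_force': array([ 0.06456575, -0.10472752,  0.62173306]), 'torque': array([ 0.04662945, -0.00890226,  0.03645883]), 'grasp_force': 0.0, 'width': 85.00160892301517}
scene {'intrinsics': array([[409.01443828,   0.        , 290.51412077],
       [  0.        , 409.01443828, 211.57049579],
       [  0.        ,   0.        ,   1.        ]]), 'k1': -0.12132462872633357, 'pose': array([[-6.67938822e-01,  6.28553680e-01, -3.98469574e-01,
         1.04024594e+03],
       [ 7.44216158e-01,  5.63988502e-01, -3.57853712e-01,
         4.29245675e+02],
       [-1.98009476e-04, -5.35571883e-01, -8.44489620e-01,
         1.26268258e+03],
       [ 0.00000000e+00,  0.00000000e+00,  0.00000000e+00,
         1.00000000e+00]])}
top {'intrinsics': array([[448.22100406,   0.        , 281.12773404],
       [  0.        , 448.22100406, 211.6898507 ],
       [  0.        ,   0.        ,   1.        ]]), 'k1': -0.01749755511984743, 'pose': array([[ 1.95509217e-02, -9.92054461e-01,  1.24280765e-01,
         3.60028160e+02],
       [-9.99807896e-01, -1.92264543e-02,  3.80973035e-03,
        -6.04785288e+01],
       [-1.38998154e-03, -1.24331374e-01, -9.92239778e-01,
         1.59172123e+03],
       [ 0.00000000e+00,  0.00000000e+00,  0.00000000e+00,
         1.00000000e+00]])}
```

View pics/scene0.png

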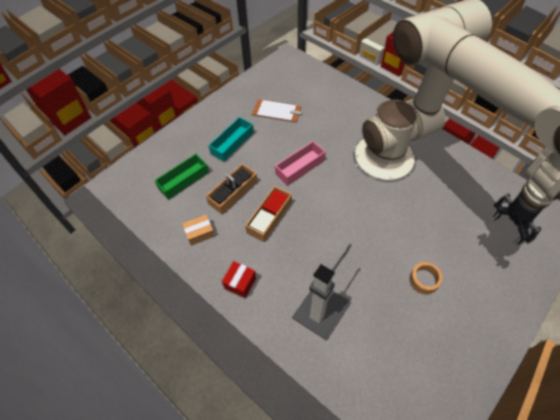

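View pics/top0.png

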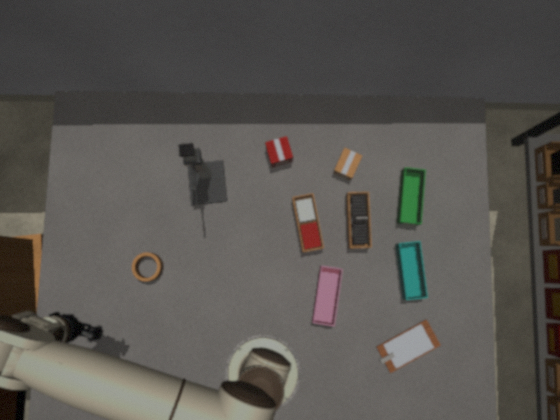

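The scene view shows the lamp's bin at about (232,187), the carton bin at (269,213) and the balance at (320,300) with its hook tip near (350,247). In the top view the lamp is at (358,220), and the balance base at (207,183) with its hook near (203,235).

```bash
cat > h.py <<'E'
import numpy as np, cv2
from station import env, imaging
from scipy.spatial.transform import Rotation as R
def ray(c,uv):
    K=c["intrinsics"]; p=(np.array(uv,float)-K[:2,2])/[K[0,0],K[1,1]]
    q=p.copy()
    for _ in range(30): q=p/(1+c["k1"]*(q@q))
    return c["pose"][:3,3], c["pose"][:3,:3]@np.r_[q,1]
def plane(c,uv,z):
    o,d=ray(c,uv); return o+d*(z-o[2])/d[2]
def tri(*cu):
    A=np.zeros((3,3));b=np.zeros(3);rs=[]
    for c,uv in cu:
        o,d=ray(c,uv); d=d/np.linalg.norm(d); P=np.eye(3)-np.outer(d,d); A+=P;b+=P@o; rs.append((P,o))
    x=np.linalg.solve(A,b); return x,[np.linalg.norm(P@(x-o)) for P,o in rs]
def proj(c,X):
    T=np.linalg.inv(c["pose"]); p=T[:3,:3]@np.array(X,float)+T[:3,3]; s=p[:2]/p[2]
    s=s*(1+c["k1"]*(s@s)); K=c["intrinsics"]; return s*[K[0,0],K[1,1]]+K[:2,2]
def tool():
    s=env.state(); return s["ee_pos"], R.from_quat(np.roll(s["ee_rot"],-1)).as_matrix()
E
python3 - <<'E'
from h import *
t=cv2.imread("pics/top0.png"); s=cv2.imread("pics/scene0.png")
def cr(i,x,y,w,h): return cv2.resize(i[y:y+h,x:x+w],(400,300),interpolation=cv2.INTER_CUBIC)
cv2.imwrite("pics/crops.png",np.vstack([np.hstack([cr(t,318,184,80,60+0),cr(t,155,130,160,120)]),np.hstack([cr(s,195,160,80,60),cr(s,280,235,140,105)])]))
c=imaging.calibration("top")
# bin: brown mask near lamp
hsv=cv2.cvtColor(t,cv2.COLOR_BGR2HSV); m=cv2.inRange(hsv,(5,80,50),(22,255,255)); w=np.zeros_like(m); w[184:255,340:376]=m[184:255,340:376]
pts=np.argwhere(w)[:,::-1].astype(np.float32)
box=cv2.boxPoints(cv2.minAreaRect(pts)); print(box)
P=np.array([plane(c,b,56)[:2] for b in box]); print(P, P.mean(0), np.linalg.norm(P-np.roll(P,-1,0),axis=1))
E
```

```text
[[345.74527 192.14151]
 [368.83206 191.13773]
 [371.2792  247.42264]
 [348.1924  248.42642]]
[[ 625.13313213 -277.60063887]
 [ 630.23971902 -357.84902362]
 [ 435.19255502 -365.31650589]
 [ 430.26522977 -286.30614321]] [ 530.20765898 -321.7680779 ] [ 80.41069882 195.19005988  79.16385504 195.06225975]
```

View pics/crops.png

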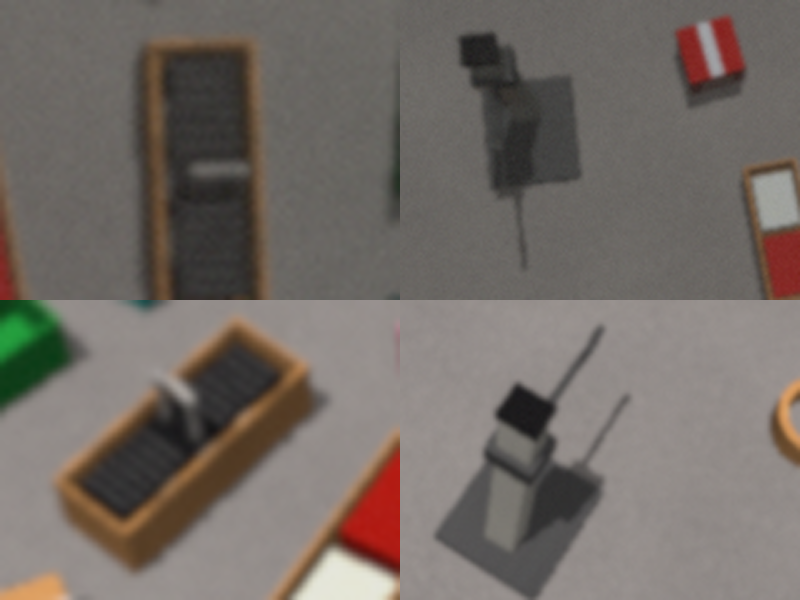

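The crops show the stirrup bar as a short light line at top pixels (356–367.6, 217.8). The balance's black cap is at top (187,150) and scene (320,273). The arm's tip is at scene (385,245) after scaling back, with the arm's shadow beside it.

```bash
python3 - <<'E'
from h import *
T=imaging.calibration("top");S=imaging.calibration("scene")
cs=lambda x,y:(280+x*.35,235+y*.35)   # scene scale crop
ct=lambda x,y:(155+x*.4,130+y*.4)
print("cap",tri((T,ct(80,50)),(S,cs(125,110))),plane(S,cs(125,110),350),plane(T,ct(80,50),350))
print("tip z266",plane(S,cs(202,29),266))
print("plate corners", [plane(T,ct(*p),12).round() for p in((171,75),(180,178),(92,190))])
print("stir mid z95",plane(T,(361.8,217.8),95), plane(S,(195+180/5,160+85/5),95))
p,Rm=tool();c=imaging.calibration("wrist")
print("cam in tool",Rm.T@(c["pose"][:3,3]-p)); print((Rm.T@c["pose"][:3,:3]).round(3),c["intrinsics"],c["k1"]); print(Rm)
for n,X in (("red",None),):pass
print("red",plane(T,(279,151),70),"brown",plane(T,(348,163),50),"tape",plane(T,(147,267),45))
d=Rm.T@(np.array([480,-322,280])-p)/10; print(d)
E
```

```text
cap (array([687.30877954, 218.15054884, 345.43440991]), [np.float64(1.9806208149630893), np.float64(1.9806208149629552)]) [687.91807716 220.80507196 350.        ] [687.21727673 215.49511085 350.        ]
tip z266 [540.78965581 203.24914718 266.        ]
plate corners [array([742., 157.,  12.]), array([592., 139.,  12.]), array([572., 264.,  12.])]
stir mid z95 [ 532.05899421 -326.20063341   95.        ] [ 522.55248084 -322.41003888   95.        ]
cam in tool [  75.50573107    0.45384185 -143.29597104]
[[-0.001 -0.954 -0.3  ]
 [ 1.    -0.001  0.   ]
 [-0.    -0.3    0.954]] [[366.94241487   0.         273.4907571 ]
 [  0.         366.94241487 204.44577462]
 [  0.           0.           1.        ]] -0.08999905291389142
[[-9.40797550e-01  3.38968755e-01 -3.91504748e-04]
 [ 3.38968981e-01  9.40796905e-01 -1.10182273e-03]
 [-5.15702567e-06 -1.16930009e-03 -9.99999316e-01]]
red [763.40554353 -43.06529222  70.        ] brown [ 730.17633401 -286.24934665   50.        ] tape [353.53992311 402.02273934  45.        ]
[-56.07480217 -69.00778805  -4.85257632]
```

```bash
python3 -m crank '[[-10,-11,0.5,0,0,15,1],[-20,-22,1,0,0,30,1],[-30,-33,1.5,0,0,45,1],[-40,-44,2,0,0,60,1],[-50,-55,2.5,0,0,68,1],[-60.9,-67.5,3.1,0,0,68,1],[-60.9,-67.5,3.1,0,0,68,1],[-60.9,-67.5,3.1,0,0,68,1],[-60.9,-67.5,3.1,0,0,68,1],[-60.9,-67.5,3.1,0,0,68,1],[-60.9,-67.5,3.1,0,0,68,1],[-60.9,-67.5,3.1,0,0,68,1],[-60.9,-67.5,3.1,0,0,68,1],[-60.9,-67.5,3.1,0,0,68,1],[-60.9,-67.5,3.1,0,0,68,1],[-60.9,-67.5,3.1,0,0,68,1],[-60.9,-67.5,3.1,0,0,68,1],[-60.9,-67.5,3.1,0,0,68,1],[-60.9,-67.5,3.1,0,0,68,1],[-60.9,-67.5,3.1,0,0,68,1]]'
python3 - <<'E'
from h import *
p,Rm=tool(); print(p,Rm, Rm.T@(np.array([530,-324,200])-p)/10)
E
```

```text
t: 1.77
ee_pos: [501.9, -255.6, 202.4]
ee_rot: [-0.0, 0.694, 0.72, -0.0]
contact_force: [-0.2, 1.0, 1.4]
width: 85.6
grasp_force: 0.0
[ 501.92500668 -255.62387949  202.39259872] [[-3.76958042e-02  9.99289206e-01 -3.29835821e-04]
 [ 9.99289229e-01  3.76958838e-02  2.38676719e-04]
 [ 2.50940522e-04 -3.20604273e-04 -9.99999917e-01]] [-6.93864306  2.54783066  0.23670186]
```

```bash
python3 -m crank '[[-3.5,1.2,0,0,0,0,1],[-6.5,2.5,0,0,0,0,1],[-6.5,2.5,0,0,0,0,1],[-6.5,2.5,0,0,0,0,1],[-6.5,2.5,0,0,0,0,1]]'
python3 - <<'E'
from h import *
p,Rm=tool(); c=imaging.calibration("wrist"); im=imaging.snapshot("wrist"); cv2.imwrite("pics/w1.png",im)
np.savez("w1.npz",pose=c["pose"]); print(p,Rm)
print(proj(c,[531,-324,97]),proj(c,[531,-340,91]),proj(c,[531,-308,91]))
E
```

```text
t: 2.18
ee_pos: [529.0, -317.1, 202.3]
ee_rot: [-0.001, 0.694, 0.72, -0.0]
contact_force: [-0.0, -0.0, 0.7]
width: 85.6
grasp_force: 0.0
[ 528.95130532 -317.13554751  202.31877884] [[-3.78890835e-02  9.99281333e-01 -1.11081157e-03]
 [ 9.99281556e-01  3.78900337e-02  8.47205178e-04]
 [ 8.88685008e-04 -1.07791368e-03 -9.99999024e-01]]
[274.59463729 212.04554335] [273.76360793 229.8671606 ] [275.42191213 188.24980107]
```

View pics/w1.png

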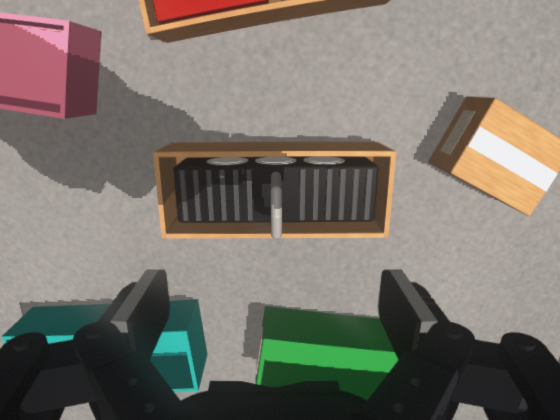

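The wrist view shows the bin rim corners at about (156,152), (395,151), (388,236) and (162,236). The stirrup bar runs from (276,178) to (277,237).

```bash
python3 - <<'E'
from h import *
c=imaging.calibration("wrist")
P=np.array([plane(c,u,56)[:2] for u in ((156,152),(395,151),(388,236),(161,236))]);print(P,P.mean(0),np.linalg.norm(P-np.roll(P,-1,0),axis=1))
for v in(187,237):print(plane(c,(276.5 if v<200 else 277.2,v),94))
im=cv2.imread("pics/w1.png")
for v in (215,228): print(v,im[v,264:290].sum(1))
p,Rm=tool();print(Rm.T@(np.array([532,-325,78])-p)/10)
E
```

```text
[[ 434.77968477 -290.47456668]
 [ 626.29800747 -282.42140131]
 [ 630.12306136 -355.68756737]
 [ 435.00180584 -363.0346472 ]] [ 531.55063986 -322.90454564] [191.68756194  73.36594664 195.25952969  72.56042049]
[ 531.81258588 -306.03569466   94.        ]
[ 533.8667694  -344.25791034   94.        ]
215 [149 150 146 141 134 128 170 330 421 485 527 567 606 604 578 547 502 415
 197 149 151 149 153 153 152 152]
228 [231 231 230 228 226 222 232 309 397 455 499 529 546 552 549 528 482 402
 249 218 218 216 218 219 219 219]
[-0.84623408  0.27532023 12.49144521]
```

```bash
python3 -m crank '[[-0.55,0.3,3,0,0,0,1],[-0.55,0.3,6,0,0,0,1],[-0.55,0.3,9,0,0,0,1],[-0.55,0.3,11,0,0,0,1],[-0.55,0.3,12.4,0,0,0,1],[-0.55,0.3,12.4,0,0,0,1],[-0.55,0.3,12.4,0,0,0,1],[-0.55,0.3,12.4,0,0,0,0],[-0.55,0.3,12.4,0,0,0,0],[-0.55,0.3,12.4,0,0,0,0],[-0.55,0.3,12.4,0,0,0,0],[-0.55,0.3,12.4,0,0,0,0],[-0.55,0.3,12.4,0,0,0,0],[-0.55,0.3,12.4,0,0,0,0],[-0.55,0.3,12.4,0,0,0,0],[-0.55,0.3,12.4,0,0,0,0],[-0.55,0.3,12.4,0,0,0,0],[-0.55,0.3,12.4,0,0,0,0]]' 80
```

```text
t: 3.73
ee_pos: [532.5, -322.9, 79.2]
ee_rot: [0.0, 0.694, 0.72, -0.0]
contact_force: [-1.6, -0.3, 4.6]
width: 5.6
grasp_force: 78.1
```

```bash
python3 -m crank '[[0,0,-1,0,0,0,0],[0,0,-2,0,0,0,0],[0,0,-3,0,0,0,0],[0,0,-4.5,0,0,0,0],[0,0,-6,0,0,0,0],[0,0,-8,0,0,0,0],[0,0,-10,0,0,0,0],[0,0,-11,0,0,0,0],[0,0,-12,0,0,0,0],[0,0,-12,0,0,0,0],[0,0,-12,0,0,0,0],[0,0,-12,0,0,0,0],[0,0,-12,0,0,0,0]]' 
python3 - <<'E'
from h import *
p,Rm=tool(); print(p,Rm,env.state()["contact_force"])
cv2.imwrite("pics/w2.png",imaging.snapshot("wrist"))
E
```

```text
t: 4.82
ee_pos: [532.1, -322.6, 197.5]
ee_rot: [-0.001, 0.693, 0.72, -0.0]
contact_force: [0.7, 0.3, -3.3]
width: 5.6
grasp_force: 78.3
[ 532.10560861 -322.55304573  197.54945528] [[-0.03813837  0.99927103 -0.00169229]
 [ 0.99927188  0.03814013  0.00102298]
 [ 0.00108678 -0.00165204 -0.99999804]] [ 0.65902661  0.26318627 -3.27604439]
```

View pics/w2.png

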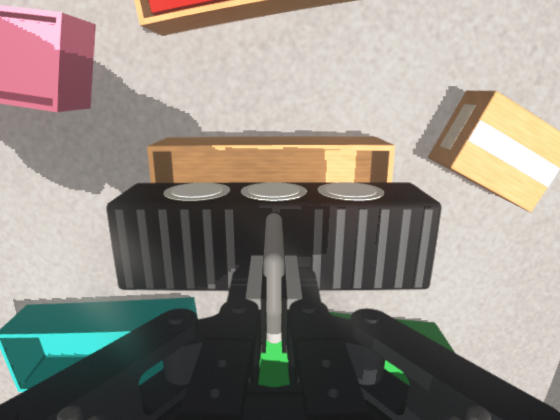

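The lamp hangs level from the pads: its body spans columns 110–438, with the stirrup at (272,270).

```bash
python3 -m crank '[[1,-0.1,0,0,0,-0.4,0],[3,-0.3,0,0,0,-0.8,0],[6,-0.6,0,0,0,-1.2,0],[9,-0.9,0,0,0,-1.6,0],[12,-1.2,0,0,0,-2,0],[15,-1.5,0,0,0,-2.4,0],[18,-1.8,0,0,0,-2.8,0],[21,-2.1,0,0,0,-3.2,0],[24,-2.4,0,0,0,-3.6,0],[27,-2.7,0,0,0,-4,0],[30,-3,0,0,0,-4.2,0],[33,-3.3,0,0,0,-4.2,0],[35,-3.6,0,0,0,-4.2,0],[36.5,-3.7,0,0,0,-4.2,0],[37.2,-3.8,0,0,0,-4.2,0],[37.5,-3.8,0,0,0,-4.2,0],[37.5,-3.8,0,0,0,-4.2,0],[37.5,-3.8,0,0,0,-4.2,0],[37.5,-3.8,0,0,0,-4.2,0],[37.5,-3.8,0,0,0,-4.2,0]]' 
python3 -m crank '[[0,0,0,0,0,0,0],[0,0,0,0,0,0,0],[0,0,1,0,0,0,0],[0,0,3,0,0,0,0],[0,0,5,0,0,0,0],[0,0,7,0,0,0,0],[0,0,8.5,0,0,0,0],[0,0,9.8,0,0,0,0],[0,0,10.6,0,0,0,0],[0,0,11,0,0,0,0],[0,0,11.3,0,0,0,0],[0,0,11.6,0,0,0,0],[0,0,11.6,0,0,0,0],[0,0,11.6,0,0,0,0],[0,0,11.6,0,0,0,0]]' 
```

```text
t: 6.53
ee_pos: [480.3, 49.8, 198.8]
ee_rot: [0.0, 0.667, 0.745, -0.0]
contact_force: [1.0, 0.1, -3.8]
width: 5.5
grasp_force: 78.2
t: 7.78
ee_pos: [480.5, 50.5, 83.5]
ee_rot: [0.0, 0.667, 0.745, 0.0]
contact_force: [-0.4, -0.3, -2.3]
width: 5.7
grasp_force: 78.2
```

```bash
python3 -m crank '[[0,0,0.3,0,0,0,0],[0,0,0.5,0,0,0,0],[0,0,0.7,0,0,0,0],[0,0,0.8,0,0,0,0],[0,0,0.9,0,0,0,0],[0,0,0.9,0,0,0,0],[0,0,0.9,0,0,0,0],[0,0,0.9,0,0,0,0]]' 
python3 -m crank '[[0,0,0.05,0,0,0,0],[0,0,0.1,0,0,0,0],[0,0,0.1,0,0,0,0],[0,0,0.1,0,0,0,0]]' 
```

```text
t: 8.45
ee_pos: [480.2, 50.5, 74.0]
ee_rot: [0.0, 0.667, 0.745, 0.0]
contact_force: [-0.5, 0.4, -2.7]
width: 5.7
grasp_force: 78.2
t: 8.78
ee_pos: [480.2, 50.5, 73.2]
ee_rot: [0.0, 0.667, 0.745, 0.0]
contact_force: [-1.0, -0.1, -0.0]
width: 5.5
grasp_force: 78.8
```

```bash
python3 -m crank '[[0,0,0.05,0,0,0,0],[0,0,0.08,0,0,0,0],[0,0,0.08,0,0,0,0]]' 
python3 -m crank '[[0,0,0,0,0,0,0.2],[0,0,0,0,0,0,0.4],[0,0,0,0,0,0,0.7],[0,0,0,0,0,0,1],[0,0,0,0,0,0,1],[0,0,0,0,0,0,1],[0,0,0,0,0,0,1],[0,0,-1,0,0,0,1],[0,0,-3,0,0,0,1],[0,0,-6,0,0,0,1],[0,0,-9,0,0,0,1],[0,0,-12,0,0,0,1],[0,0,-15,0,0,0,1],[0,0,-17,0,0,0,1],[0,0,-17,0,0,0,1],[0,0,-17,0,0,0,1],[0,0,-17,0,0,0,1]]'
python3 - <<'E'
from h import *
p,Rm=tool(); print(p,Rm,env.state()["contact_force"])
cv2.imwrite("pics/w3.png",imaging.snapshot("wrist"))
E
```

```text
t: 9.03
ee_pos: [480.3, 50.5, 73.1]
ee_rot: [0.0, 0.667, 0.745, 0.0]
contact_force: [-3.8, -0.8, 7.9]
width: 5.7
grasp_force: 79.5
t: 10.45
ee_pos: [480.0, 50.5, 241.7]
ee_rot: [-0.0, 0.667, 0.745, -0.0]
contact_force: [-0.2, 0.6, -0.4]
width: 85.3
grasp_force: 0.0
[480.02725753  50.50368263 241.6519361 ] [[-1.11248315e-01  9.93792486e-01 -5.53792234e-04]
 [ 9.93792640e-01  1.11248315e-01 -3.13643770e-05]
 [ 3.04387705e-05 -5.53843881e-04 -9.99999846e-01]] [-0.19934133  0.64166178 -0.37406933]
```

View pics/w3.png

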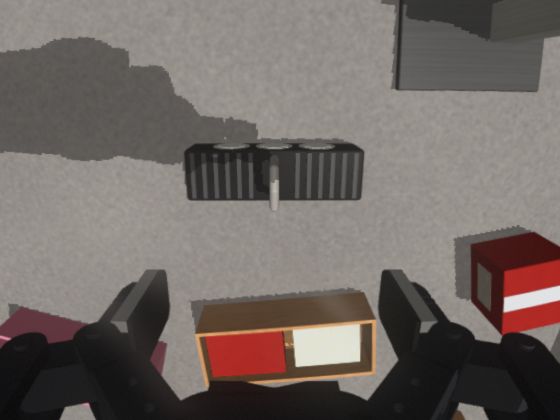

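The lamp stands upright and clear: its near top edge runs (188,199)–(362,199) and the stirrup is at (274,185). The balance plate's near edge runs (398,90)–(540,90), parallel to the lamp.

```bash
python3 - <<'E'
from h import *
c=imaging.calibration("wrist");im=cv2.imread("pics/w3.png");g=im.sum(2).astype(int)
# plate corners refined by looking at edge profile
A=plane(c,(398,90),12);B=plane(c,(540,90.5),12);print("plate",A,B,np.linalg.norm(B-A),np.degrees(np.arctan2(*(B-A)[1::-1])))
u=(B-A)[:2]/np.linalg.norm(B-A);n=np.array([-u[1],u[0]])
o=(A[:2]+B[:2])/2+u*30+n*65; print("origin",o,"seat",o-125*u)
C=plane(c,(188,199),45);D=plane(c,(362,199),45);print("lamp",C,D,np.linalg.norm(D-C),np.degrees(np.arctan2(*(D-C)[1::-1])))
v=(D-C)[:2]/np.linalg.norm(D-C);print("lampc",(C+D)[:2]/2+25*np.array([-v[1],v[0]]))
print(plane(c,(274.5,209),93))
E
```

```text
plate [594.10401136 141.74285693  12.        ] [743.98483052 162.97999312  12.        ] 151.37792409715723 8.064752725261444
origin [689.62873494 220.92734963] seat [565.86496617 203.39082943]
lamp [400.94734363  17.15133941  45.        ] [568.68528596  35.8368223   45.        ] 168.77548567706842 6.356364731838575
lampc [482.04851312  51.34039394]
[483.65830673  31.9215173   93.        ]
```

```bash
python3 - <<'E'
from h import *
s=env.state(); print(s["joint_positions"]); p,Rm=tool(); print(np.degrees(np.arctan2(Rm[1,0],Rm[0,0]))-np.degrees(s["joint_positions"][0]))
u=np.array([np.cos(np.radians(6.4)),np.sin(np.radians(6.4)),0]);Z=np.array([0,0,1.]);n=np.cross(Z,u)
th=np.radians(25)
for sg in(1,-1):
    z=np.sin(th)*u-np.cos(th)*Z; y=-sg*n; x=np.cross(y,z); G=np.c_[x,y,z]
    gp=np.array([481.5,51,24])-73*u; tcp=gp+19*z
    print(sg,"tcp",tcp,"rotvec",np.degrees(R.from_matrix(Rm.T@G).as_rotvec()),"d",Rm.T@(tcp-p)/10,"d pre",Rm.T@(tcp-120*z-p)/10)
E
```

```text
[ 1.04808402e-01 -6.88006425e-02  3.83401076e-02  1.67936672e+00
  4.92718808e-06  1.56415612e+00]
90.38045506818916
1 tcp [416.93464684  43.75783527   6.78015205] rotvec [-19.66827202  19.6719308   88.41561904] d [ 0.03146057 -6.29102321 23.44879187] d pre [  0.03033698 -11.37798472  12.58035953]
-1 tcp [416.93464684  43.75783527   6.78015205] rotvec [-19.67328521 -19.66962617 -88.44432262] d [ 0.03146057 -6.29102321 23.44879187] d pre [  0.03033698 -11.37798472  12.58035953]
```

```bash
python3 -m crank '[[0,-1,0,-1.4,-1.4,-6.3,1],[0,-2,0,-2.8,-2.8,-12.6,1],[0,-3,0,-4.2,-4.2,-18.9,1],[0,-4,0,-5.6,-5.6,-25.2,1],[0,-5,0,-7,-7,-31.5,1],[0,-6,0,-8.4,-8.4,-37.8,1],[0,-7,0,-9.8,-9.8,-44.1,1],[0,-8,0,-11.2,-11.2,-50.4,1],[0,-9,0,-12.6,-12.6,-56.7,1],[0,-10,0,-14,-14,-63,1],[0,-11,1,-15.4,-15.4,-69.3,1],[0,-11.4,3,-16.8,-16.8,-75.6,1],[0,-11.4,6,-18.2,-18.2,-81.9,1],[0,-11.4,9,-19.7,-19.7,-88.4,1],[0,-11.4,11,-19.7,-19.7,-88.4,1],[0,-11.4,12.6,-19.7,-19.7,-88.4,1],[0,-11.4,12.6,-19.7,-19.7,-88.4,1],[0,-11.4,12.6,-19.7,-19.7,-88.4,1],[0,-11.4,12.6,-19.7,-19.7,-88.4,1],[0,-11.4,12.6,-19.7,-19.7,-88.4,1]]'
cat > g.py <<'E'
from h import *
p,Rm=tool();s=env.state();print(p,s["joint_positions"].round(2))
u=np.array([np.cos(np.radians(6.4)),np.sin(np.radians(6.4)),0]);Z=np.array([0,0,1.]);n=np.cross(Z,u)
th=np.radians(25);z=np.sin(th)*u-np.cos(th)*Z; y=n; x=np.cross(y,z); G=np.c_[x,y,z]
E
python3 - <<'E'
from g import *
tcp=np.array([481.5,51,26])-73*u+19*z
print("rot left",np.degrees(R.from_matrix(Rm.T@G).as_rotvec()),"d",Rm.T@(tcp-p)/10)
F=[]
for i in range(8):
    if i==0: im=imaging.snapshot("wrist");cv2.imwrite("pics/w4.png",im)
    else: imaging.snapshot("top")
    F.append(env.state()["contact_force"])
print(np.mean(F,0),np.std(F,0))
E
```

```text
t: 12.17
ee_pos: [377.1, 38.9, 118.8]
ee_rot: [0.213, -0.054, 0.976, 0.012]
contact_force: [-0.1, 1.2, 0.2]
width: 85.2
grasp_force: 0.0
[377.06305595  38.88392377 118.81132775] [ 0.1  -0.85 -0.78  1.21  0.01 -0.01]
rot left [ 0.00237634 -0.40756038 -0.02796554] d [ 0.92679107  0.03895256 11.67660589]
[-0.17264276  0.06174344 -0.01381756] [0.34496023 0.58059272 0.29207929]
```

View pics/w4.png

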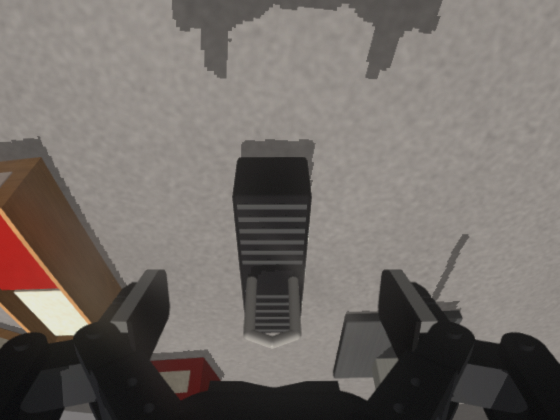

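The wrist view has the robot end of the lamp at (272,160), the stirrup at (272,335), and the lamp centred between the fingers.

```bash
python3 -m crank '[[0,0,2,0,0,0,1],[0,0,4,0,0,0,1],[0,0,5,0,0,0,1],[0,0,6,0,0,0,1],[0,0,6,0,0,0,1],[0,0,6,0,0,0,1]]'
python3 - <<'E'
from g import *
tcp=np.array([481.5,51,26])-73*u+19*z
print("rot left",np.degrees(R.from_matrix(Rm.T@G).as_rotvec()),"d",Rm.T@(tcp-p)/10)
E
```

```text
t: 13.07
ee_pos: [401.0, 41.5, 62.5]
ee_rot: [0.211, -0.054, 0.976, 0.012]
contact_force: [-0.7, 0.7, 0.1]
width: 85.6
grasp_force: 0.0
[401.01592586  41.49727377  62.45157135] [ 0.1  -0.78 -0.86  1.06  0.01 -0.01]
rot left [-0.00066956 -0.57631587 -0.03850841] d [0.75591156 0.0467411  5.55137673]
```

```bash
python3 -m crank '[[0.3,0,1,0,0,0,1],[0.7,0,2,0,-0.5,0,1],[0.75,0,3,0,-0.5,0,1],[0.75,0,4,0,-0.5,0,1],[0.75,0,5,0,-0.5,0,1],[0.75,0,5.5,0,-0.5,0,1],[0.75,0,5.5,0,-0.5,0,1],[0.75,0,5.5,0,-0.5,0,1],[0.75,0,5.5,0,-0.5,0,1]]' 100
python3 - <<'E'
from g import *
tcp=np.array([481.5,51,26])-73*u+19*z
print("rot left",np.degrees(R.from_matrix(Rm.T@G).as_rotvec()),"d",Rm.T@(tcp-p)/10)
F=[]
for i in range(8): imaging.snapshot("top"); F.append(env.state()["contact_force"])
print(np.mean(F,0),np.std(F,0))
E
```

```text
t: 13.82
ee_pos: [417.4, 43.3, 10.3]
ee_rot: [0.216, -0.054, 0.975, 0.012]
contact_force: [-0.8, 0.4, 0.3]
width: 85.2
grasp_force: 0.0
[417.43704725  43.32983024  10.28423997] [ 0.1  -0.72 -0.94  0.92  0.   -0.01]
rot left [-0.0037149   0.03491802 -0.03617373] d [0.10459255 0.04807557 0.11716607]
[0.01488164 0.06262854 0.08757777] [0.39849542 0.65883288 0.66583605]
```

```bash
python3 -m crank '[[0,0,0,0,0,0,0.4],[0,0,0,0,0,0,0.4],[0,0,0,0,0,0,0.4],[0,0,0,0,0,0,0],[0,0,0,0,0,0,0],[0,0,0,0,0,0,0],[0,0,0,0,0,0,0],[0,0,0,0,0,0,0]]' 110
python3 - <<'E'
from g import *
F=[]
for i in range(6): imaging.snapshot("top"); F.append(env.state()["contact_force"])
print(np.mean(F,0),np.std(F,0),env.state()["width"])
E
```

```text
t: 14.88
ee_pos: [417.4, 43.3, 10.0]
ee_rot: [0.216, -0.054, 0.975, 0.012]
contact_force: [-3.2, -0.7, 5.2]
width: 48.6
grasp_force: 114.1
[417.39539342  43.30841171   9.96986827] [ 0.1  -0.72 -0.94  0.91  0.   -0.01]
[-3.28572847 -1.01472698  5.42260452] [0.28910742 0.46197688 0.54114876] 48.894061309262646
```

```bash
python3 -m crank '[[-0.2,0,-0.45,0,0,0,0],[-0.42,0,-0.91,0,0,0,0],[-0.85,0,-1.81,0,0,0,0],[-1.5,0,-3.2,0,0,0,0],[-2.3,0,-5,0,0,0,0],[-3.3,0,-7,0,0,0,0],[-4.2,0,-9,0,0,0,0],[-5,0,-10.8,0,0,0,0],[-5.8,0,-12.4,0,0,0,0],[-6.2,0,-13.3,0,0,0,0],[-6.3,0,-13.6,0,0,0,0],[-6.3,0,-13.6,0,0,0,0],[-6.3,0,-13.6,0,0,0,0],[-6.3,0,-13.6,0,0,0,0],[-6.3,0,-13.6,0,0,0,0]]'
python3 - <<'E'
from g import *
print("rot left",np.degrees(R.from_matrix(Rm.T@G).as_rotvec()))
F=[]
for i in range(10): imaging.snapshot("top"); F.append(env.state()["contact_force"])
print(np.mean(F,0),np.std(F,0),env.state()["width"])
print(u,n,Rm.T@(np.r_[19,146,0])/10)
E
```

```text
t: 16.43
ee_pos: [416.4, 43.2, 158.3]
ee_rot: [0.215, -0.054, 0.975, 0.012]
contact_force: [0.4, -0.3, -3.7]
width: 49.2
grasp_force: 113.7
[416.43298115  43.17268279 158.26925958] [ 0.1  -0.72 -0.65  1.21  0.   -0.01]
rot left [-0.00282245 -0.10601246 -0.03699358]
[-0.15964505 -0.07439631 -3.09412821] [0.4816674  0.41102077 0.40111108] 49.04276760731739
[0.99376792 0.11146893 0.        ] [-0.11146893  0.99376792  0.        ] [-3.17973172 14.2993488   1.47916536]
```

```bash
python3 -m crank '[[-0.2,0.7,0.1,0,0,0,0],[-0.5,2,0.2,0,0,0,0],[-1,4,0.4,0,0,0,0],[-1.4,6,0.6,0,0,0,0],[-1.8,8,0.8,0,0,0,0],[-2.2,10,1,0,0,0,0],[-2.7,12,1.2,0,0,0,0],[-3,13.3,1.4,0,0,0,0],[-3.2,14.1,1.5,0,0,0,0],[-3.2,14.3,1.5,0,0,0,0],[-3.2,14.3,1.5,0,0,0,0],[-3.2,14.3,1.5,0,0,0,0],[-3.2,14.3,1.5,0,0,0,0],[-3.2,14.3,1.5,0,0,0,0]]'
python3 - <<'E'
from g import *
print("rot left",np.degrees(R.from_matrix(Rm.T@G).as_rotvec()))
for n_ in("wrist","scene","top"): cv2.imwrite(f"pics/{n_}5.png",imaging.snapshot(n_))
c=imaging.calibration("wrist");np.save("w5pose.npy",c["pose"])
for X in ([563,203,250],[543,200,266],[500,197,247]): print([proj(imaging.calibration(k),X).round(1) for k in("wrist","scene","top")])
a=cv2.imread("pics/wrist5.png");b=cv2.imread("pics/scene5.png")
cr=cv2.resize(b[200:320,270:430],(560,420),interpolation=cv2.INTER_CUBIC)
cv2.imwrite("pics/v5.png",cv2.resize(np.hstack([a,cr]),(800,300)) if 0 else a); cv2.imwrite("pics/s5.png",cr)
E
```

```text
t: 18.1
ee_pos: [436.2, 188.6, 159.6]
ee_rot: [0.216, -0.054, 0.975, 0.012]
contact_force: [0.5, -0.8, -3.5]
width: 49.0
grasp_force: 114.4
[436.23900176 188.59994994 159.60093084] [ 0.51 -0.54 -0.55  1.15 -0.16  0.36]
rot left [-0.02500103  0.01022306 -0.09631436]
[array([274.3, 547.2]), array([345. , 253.1]), array([196.1, 198.6])]
[array([272.8, 582.9]), array([349.3, 245. ]), array([195.8, 204.4])]
[array([276.8, 534. ]), array([356.9, 237.4]), array([197.4, 219.4])]
```

View pics/wrist5.png

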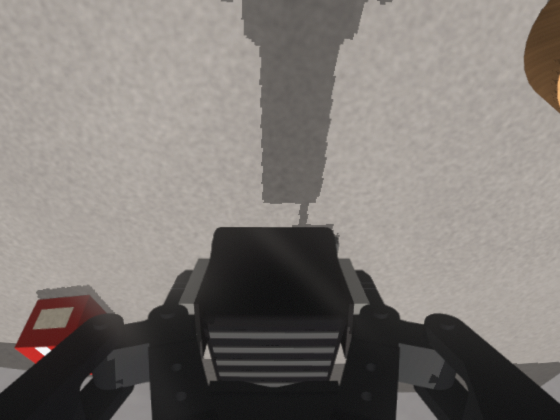

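The wrist view shows only the lamp's end held between the pads; the hook is out of its field. I'll use the fixed cameras.

```bash
python3 - <<'E'
from h import *
b=cv2.imread("pics/scene5.png");a=cv2.imread("pics/top5.png");t0=cv2.imread("pics/top0.png")
f=lambda i,x,y,w,h,W,H:cv2.convertScaleAbs(cv2.resize(i[y:y+h,x:x+w],(W,H),interpolation=cv2.INTER_CUBIC),alpha=1.6)
L=f(b,310,210,80,120,400,600)
# top: 2 crops, before and now
cv2.imwrite("pics/v6.png",np.hstack([L,np.vstack([f(a,160,140,80,60,400,300)*1,f(t0,160,160,80,60,400,300)])]))
S=imaging.calibration("scene");T=imaging.calibration("top");print(ray(S,(349,245)),ray(T,(196,204)))
E
```

```text
(array([1040.24594307,  429.24567511, 1262.68257952]), array([-0.44275349, -0.20483381, -0.88843681])) (array([ 360.02815958,  -60.4785288 , 1591.72123347]), array([ 0.13759613,  0.19414794, -0.98984118]))
```

View pics/v6.png

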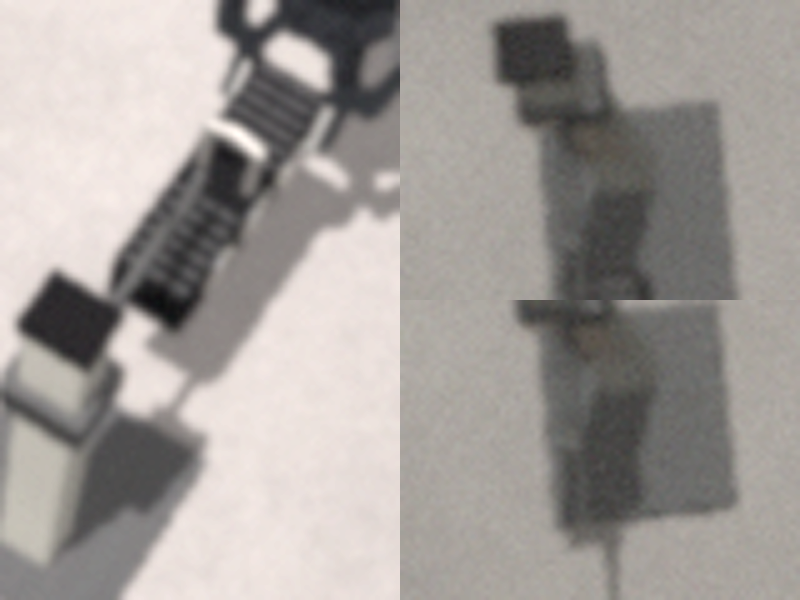

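Scene crop: the stirrup bar runs (351.4,234.4)–(363,241.6) px and the hook arm from about (332,270) to its tip near (351,244). I'll extract the arm line numerically.

```bash
python3 - <<'E'
from g import *
S=imaging.calibration("scene")
im=cv2.imread("pics/scene0.png").sum(2).astype(float)
pts=[]
for v in range(244,272):
    uc=350.7-(v-245)*(350.7-332)/(270-245); lo=int(uc-7);r=im[v,lo:lo+15]; w=np.clip(np.median(r)-20-r,0,None)
    if w.sum()>60: pts.append((v,(w*np.arange(lo,lo+15)).sum()/w.sum(),w.sum()))
for q in pts: print(q[0],round(q[1],2),q[2],end="; ")
pts=np.array(pts)
sel=pts[(pts[:,0]>=254)&(pts[:,0]<=267)]
X=np.array([plane(S,(a,b),262)[:2] for b,a,_ in sel]); k=np.polyfit(X[:,0],X[:,1],1); print("\narm line yaw",np.degrees(np.arctan(k[0])),"y at 563",np.polyval(k,563),X[[0,-1]])
for q in pts[:4]: print("tip?",plane(S,(q[1],q[0]),266))
print("stir ends z238..",plane(S,(351.4,234.4),241+0),plane(S,(363,241.6),241),plane(S,(357.5,237.3),249))
gp=p-19*Rm[:,2]; print("grasp",gp,"stirrup by robot",np.array([481.5,51,97])+p-[417.4,43.3,10.0])
E
```

```text
[436.24470458 188.82948217 159.61464379] [ 0.51 -0.54 -0.55  1.15 -0.16  0.36]
244 349.58 258.0; 245 349.27 422.0; 246 348.81 503.0; 247 348.29 514.0; 248 347.78 512.0; 249 347.35 515.0; 250 346.91 507.0; 251 346.26 489.0; 252 345.51 503.0; 253 344.82 577.0; 254 344.09 552.0; 255 343.36 549.0; 256 342.68 481.0; 257 341.82 494.0; 258 341.07 508.0; 259 340.35 435.0; 260 339.56 413.0; 261 338.87 474.0; 262 338.23 478.0; 263 337.51 460.0; 264 336.85 483.0; 265 336.17 452.0; 266 335.26 392.0; 267 333.18 331.0; 268 328.3 417.0; 269 326.43 555.0; 270 326.97 389.0; 
arm line yaw 4.579797562342862 y at 563 204.9819234048892 [[572.46288198 205.46627699]
 [622.54742372 207.5548273 ]]
tip? [540.01005689 198.75345934 266.        ]
tip? [543.05970207 200.00302143 266.        ]
tip? [546.35446006 200.96424632 266.        ]
tip? [549.76952423 201.77713732 266.        ]
stir ends z238.. [499.30668466 177.88649467 241.        ] [495.87823767 216.85786401 241.        ] [499.45785329 198.5457154  249.        ]
grasp [428.26139309 187.93888905 176.833052  ] stirrup by robot [500.34470458 196.52948217 246.61464379]
```

```bash
python3 -m crank '[[-0.4,0,-0.9,0,0,0,0],[-0.9,0,-1.9,0,0,0,0],[-1.4,0,-3,0,0,0,0],[-1.7,0,-3.6,0,0,0,0],[-1.73,0,-3.72,0,0,0,0],[-1.73,0,-3.72,0,0,0,0],[-2.3,0,-3.5,0,0,0,0],[-3.1,0,-3.1,0,0,0,0],[-3.9,-0.05,-2.7,0,0,0,0],[-4.5,-0.05,-2.4,0,0,0,0],[-4.5,-0.05,-2.4,0,0,0,0],[-4.5,-0.05,-2.4,0,0,0,0]]'
python3 -m crank '[[-0.4,0,0.2,0,0,0,0],[-0.8,0,0.4,0,0,0,0],[-1.3,0,0.6,0,0,0,0],[-1.8,0,0.8,0,0,0,0],[-2.3,0,1.1,0,0,0,0],[-2.8,0,1.3,0,0,0,0],[-2.88,-0.03,1.34,0,0,0,0],[-2.88,-0.03,1.34,0,0,0,0],[-2.88,-0.03,1.34,0,0,0,0],[-2.88,-0.03,1.34,0,0,0,0]]'
python3 - <<'E'
from g import *
print("stirrup by robot",np.array([481.5,51,97])+p-[417.4,43.3,10.0],"rot left",np.degrees(R.from_matrix(Rm.T@G).as_rotvec()))
F=[]
for i in range(5): im=imaging.snapshot("scene"); F.append(env.state()["contact_force"])
print(np.mean(F,0)); cv2.imwrite("pics/scene7.png",im)
E
```

```text
t: 19.25
ee_pos: [466.9, 191.9, 199.5]
ee_rot: [0.215, -0.054, 0.975, 0.012]
contact_force: [-0.6, -0.8, -3.7]
width: 48.8
grasp_force: 114.4
t: 20.08
ee_pos: [498.1, 195.4, 200.2]
ee_rot: [0.216, -0.054, 0.975, 0.012]
contact_force: [0.3, -0.3, -2.6]
width: 49.1
grasp_force: 114.4
[498.11692061 195.36077695 200.17914199] [ 0.45 -0.38 -0.37  1.17 -0.14  0.31]
stirrup by robot [562.21692061 203.06077695 287.17914199] rot left [-0.00289851 -0.01931251 -0.03431173]
[-0.03886524 -0.13323132 -3.03333174]
```

```bash
python3 -m crank '[[0.1,0,0.2,0,0,0,0],[0.2,0,0.45,0,0,0,0],[0.35,0,0.75,0,0,0,0],[0.5,0,1.05,0,0,0,0],[0.65,0,1.35,0,0,0,0],[0.75,0,1.6,0,0,0,0],[0.85,0,1.8,0,0,0,0],[0.93,0,2,0,0,0,0],[1.03,0,2.2,0,0,0,0],[1.12,0,2.4,0,0,0,0],[1.21,0,2.6,0,0,0,0],[1.31,0,2.8,0,0,0,0],[1.4,0,3,0,0,0,0],[1.49,0,3.2,0,0,0,0],[1.59,0,3.4,0,0,0,0],[1.68,0,3.6,0,0,0,0],[1.68,0,3.6,0,0,0,0],[1.68,0,3.6,0,0,0,0]]'
cat > f.py <<'E'
from g import *
q=np.array([481.5,51,97])+p-[417.4,43.3,10.0]
F=[]
for i in range(10): im=imaging.snapshot("scene"); F.append(env.state()["contact_force"])
print("stirrup",q,np.mean(F,0),"width",env.state()["width"]); cv2.imwrite("pics/scene_l.png",im)
E
python3 f.py
```

```text
t: 21.83
ee_pos: [498.3, 195.4, 160.5]
ee_rot: [0.216, -0.054, 0.975, 0.012]
contact_force: [0.2, -0.9, -1.7]
width: 48.6
grasp_force: 114.4
[498.28800215 195.3963905  160.46683501] [ 0.45 -0.39 -0.45  1.09 -0.14  0.31]
stirrup [562.38800215 203.0963905  247.46683501] [ 3.10525871e-01 -1.99208694e-03 -2.26152299e+00] width 48.60117657575613
```

```bash
python3 -m crank '[[0.05,0,0.1,0,0,0,0],[0.13,0,0.27,0,0,0,0],[0.21,0,0.45,0,0,0,0],[0.3,0,0.63,0,0,0,0],[0.38,0,0.81,0,0,0,0],[0.46,0,0.99,0,0,0,0],[0.55,0,1.17,0,0,0,0],[0.63,0,1.35,0,0,0,0],[0.71,0,1.53,0,0,0,0],[0.8,0,1.71,0,0,0,0],[0.88,0,1.89,0,0,0,0],[0.97,0,2.07,0,0,0,0],[1.05,0,2.25,0,0,0,0],[1.13,0,2.43,0,0,0,0],[1.22,0,2.61,0,0,0,0],[1.3,0,2.79,0,0,0,0],[1.38,0,2.95,0,0,0,0],[1.45,0,3.1,0,0,0,0],[1.48,0,3.17,0,0,0,0],[1.48,0,3.17,0,0,0,0]]'
python3 f.py; python3 -c "
from h import *
b=cv2.imread('pics/scene_l.png');a=imaging.snapshot('wrist')
f=lambda i,x,y,w,h,W,H:cv2.convertScaleAbs(cv2.resize(i[y:y+h,x:x+w],(W,H),interpolation=cv2.INTER_CUBIC),alpha=1.6)
cv2.imwrite('pics/v8.png',f(b,305,215,80,60,800,600))"
```

```text
t: 24.0
ee_pos: [498.2, 195.4, 125.4]
ee_rot: [0.216, -0.054, 0.975, 0.012]
contact_force: [1.1, 0.5, -1.2]
width: 48.6
grasp_force: 114.4
[498.23120427 195.40319905 125.36292275] [ 0.45 -0.38 -0.52  1.02 -0.14  0.31]
stirrup [562.33120427 203.10319905 212.36292275] [ 1.14696012 -0.04781747 -0.80594685] width 48.775575024747354
```

View pics/v8.png

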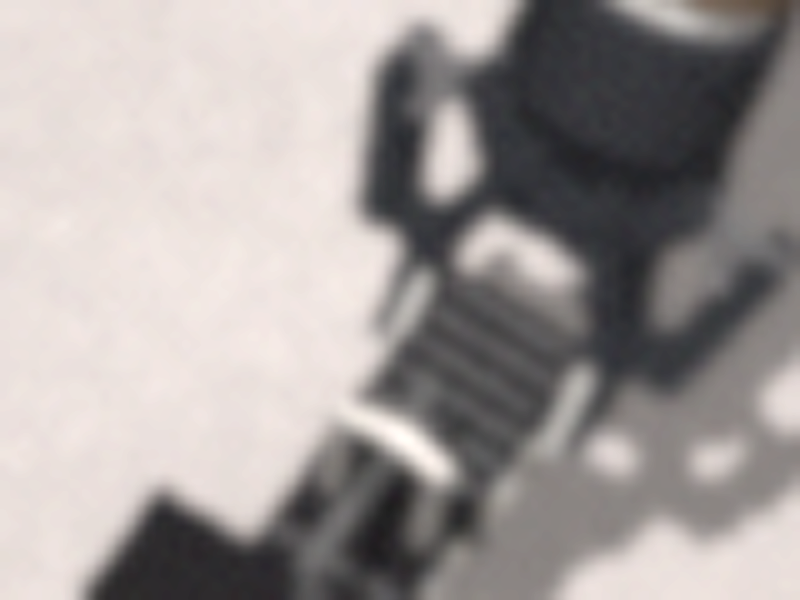

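The last crop shows the hook arm running through the arch under the bright stirrup bar at (395,440). The +x force says the stirrup sits a few mm toward the tip, so I'll shift forward.

```bash
python3 -m crank '[[-0.07,0,0.03,0,0,0,0],[-0.14,0,0.07,0,0,0,0],[-0.22,0,0.1,0,0,0,0],[-0.29,0,0.14,0,0,0,0],[-0.36,0,0.17,0,0,0,0],[-0.36,0,0.17,0,0,0,0],[-0.36,0,0.17,0,0,0,0],[-0.36,0,0.17,0,0,0,0]]'
python3 f.py
```

```text
t: 25.22
ee_pos: [502.2, 195.9, 125.5]
ee_rot: [0.216, -0.054, 0.975, 0.012]
contact_force: [-0.3, 0.7, -0.8]
width: 49.0
grasp_force: 114.5
[502.16350565 195.86597661 125.47024543] [ 0.45 -0.37 -0.51  1.02 -0.14  0.3 ]
stirrup [566.26350565 203.56597661 212.47024543] [-0.48632168  0.66353651 -0.96851786] width 48.60051417118532
```

```bash
python3 -m crank '[[0.08,0,0.05,0,0,0,0],[0.17,0,0.23,0,0,0,0],[0.26,0,0.41,0,0,0,0],[0.34,0,0.59,0,0,0,0],[0.42,0,0.77,0,0,0,0],[0.51,0,0.95,0,0,0,0],[0.59,0,1.13,0,0,0,0],[0.68,0,1.31,0,0,0,0],[0.76,0,1.49,0,0,0,0],[0.84,0,1.67,0,0,0,0],[0.94,0,1.77,0,0,0,0],[0.94,0,1.77,0,0,0,0],[0.94,0,1.77,0,0,0,0],[0.94,0,1.77,0,0,0,0]]'
python3 f.py; python3 f.py
```

```text
t: 26.88
ee_pos: [501.5, 195.8, 105.7]
ee_rot: [0.216, -0.054, 0.975, 0.012]
contact_force: [4.9, 1.6, 0.7]
width: 48.7
grasp_force: 114.5
[501.48254684 195.82851849 105.7067548 ] [ 0.45 -0.37 -0.55  0.98 -0.14  0.31]
stirrup [565.58254684 203.52851849 192.7067548 ] [ 5.7371341   1.61292983 -0.33299457] width 48.4970117486828
[501.46068405 195.82326962 105.70382133] [ 0.45 -0.37 -0.55  0.98 -0.14  0.31]
stirrup [565.56068405 203.52326962 192.70382133] [ 5.83917976  1.54420647 -0.32385622] width 48.540815343115455
```

```bash
python3 -m crank '[[-0.03,0,0.01,0,0,0,0],[-0.06,0,0.03,0,0,0,0],[-0.06,0,0.03,0,0,0,0],[-0.06,0,0.03,0,0,0,0]]'
python3 f.py
```

```text
t: 28.22
ee_pos: [501.7, 195.8, 105.3]
ee_rot: [0.216, -0.054, 0.975, 0.012]
contact_force: [2.8, 0.9, -0.6]
width: 48.9
grasp_force: 114.5
[501.66125585 195.79530325 105.27967089] [ 0.45 -0.37 -0.55  0.98 -0.14  0.3 ]
stirrup [565.76125585 203.49530325 192.27967089] [ 2.04848789  1.47278025 -0.38848818] width 48.82398080755412
```

```bash
python3 -m crank '[[-0.03,0.03,0.01,0,0,0,0],[-0.05,0.06,0.02,0,0,0,0],[-0.05,0.06,0.02,0,0,0,0],[-0.05,0.06,0.02,0,0,0,0]]'
python3 f.py
```

```text
t: 29.05
ee_pos: [502.1, 196.3, 105.2]
ee_rot: [0.216, -0.054, 0.975, 0.012]
contact_force: [-0.9, -1.4, -0.8]
width: 48.7
grasp_force: 114.7
[502.07962873 196.34652635 105.23618626] [ 0.45 -0.37 -0.55  0.98 -0.14  0.31]
stirrup [566.17962873 204.04652635 192.23618626] [-1.46232786 -0.56478352 -0.35619478] width 48.79761705395879
```

```bash
python3 -m crank '[[0.06,-0.01,0.1,0,0,0,0],[0.12,-0.02,0.23,0,0,0,0],[0.19,-0.02,0.36,0,0,0,0],[0.25,-0.02,0.5,0,0,0,0],[0.31,-0.02,0.62,0,0,0,0],[0.36,-0.02,0.72,0,0,0,0],[0.36,-0.02,0.72,0,0,0,0],[0.36,-0.02,0.72,0,0,0,0],[0.36,-0.02,0.72,0,0,0,0]]'
python3 f.py; python3 f.py
```

```text
t: 30.3
ee_pos: [502.2, 196.3, 97.6]
ee_rot: [0.216, -0.054, 0.975, 0.012]
contact_force: [0.3, 0.9, 0.3]
width: 48.7
grasp_force: 114.7
[502.15438932 196.30910505  97.55490467] [ 0.45 -0.37 -0.56  0.96 -0.14  0.31]
stirrup [566.25438932 204.00910505 184.55490467] [0.05213881 0.91544543 0.47168122] width 48.9871261536489
[502.12183468 196.28155241  97.47301813] [ 0.45 -0.37 -0.56  0.96 -0.14  0.31]
stirrup [566.22183468 203.98155241 184.47301813] [0.01160031 1.49391681 0.16087188] width 48.7081026642431
```

```bash
python3 -m crank '[[0,0.01,0,0,0,0,0],[0,0.03,0,0,0,0,0],[0,0.03,0,0,0,0,0],[0,0.03,0,0,0,0,0]]'
python3 f.py; python3 f.py;python3 f.py
```

```text
t: 31.63
ee_pos: [502.1, 196.4, 97.4]
ee_rot: [0.216, -0.054, 0.975, 0.012]
contact_force: [0.1, -0.0, -0.2]
width: 48.4
grasp_force: 114.8
[502.06372393 196.43075921  97.4253526 ] [ 0.45 -0.37 -0.56  0.96 -0.14  0.31]
stirrup [566.16372393 204.13075921 184.4253526 ] [ 0.61208915 -0.54826713 -0.11957445] width 48.57539459940141
[502.05925806 196.50035333  97.44096158] [ 0.45 -0.37 -0.56  0.96 -0.14  0.31]
stirrup [566.15925806 204.20035333 184.44096158] [ 0.52787139 -0.57809965  0.13769413] width 48.79585174975196
[502.0481693  196.5338474   97.43879864] [ 0.45 -0.37 -0.56  0.96 -0.14  0.31]
stirrup [566.1481693  204.2338474  184.43879864] [ 0.36629239 -0.99959262  0.43801251] width 48.452953888400884
```

```bash
python3 -m crank '[[0,-0.01,0,0,0,0,0],[0,-0.01,0,0,0,0,0],[0,-0.01,0,0,0,0,0],[0,-0.01,0,0,0,0,0],[0,-0.01,0,0,0,0,0],[0,-0.01,0,0,0,0,0]]' 20
python3 f.py; python3 -c "
import cv2,numpy as np
print(0)"
```

```text
t: 33.63
ee_pos: [502.1, 196.5, 97.4]
ee_rot: [0.216, -0.054, 0.975, 0.012]
contact_force: [0.7, -0.3, 0.2]
width: 48.7
grasp_force: 114.8
[502.06404013 196.45224949  97.41806849] [ 0.45 -0.37 -0.56  0.96 -0.14  0.31]
stirrup [566.16404013 204.15224949 184.41806849] [ 0.4465869  -0.22180026  0.2988307 ] width 48.96004499661008
0
```

```bash
python3 -m crank '[[0,0,0,0,0,0,0.58],[0,0,0,0,0,0,0.6],[0,0,0,0,0,0,0.62],[0,0,0,0,0,0,0.64],[0,0,0,0,0,0,0.66],[0,0,0,0,0,0,0.7],[0,0,0,0,0,0,0.75],[0,0,0,0,0,0,0.8],[0,0,0,0,0,0,0.9],[0,0,0,0,0,0,1],[0,0,0,0,0,0,1],[0,0,0,0,0,0,1],[0,0,0,0,0,0,1],[0,0,0,0,0,0,1],[0,0,0,0,0,0,1],[0,0,0,0,0,0,1]]' 20
python3 f.py; python3 -c "
from h import *
a=cv2.imread('pics/scene_l.png').astype(int); print('moving diff',np.abs(imaging.snapshot('scene').astype(int)-a)[215:290,300:390].mean(), np.abs(imaging.snapshot('scene').astype(int)-a)[350:400,200:290].mean())
cv2.imwrite('pics/wr.png',imaging.snapshot('wrist'))"
```

```text
t: 35.47
ee_pos: [502.1, 196.4, 97.5]
ee_rot: [0.216, -0.054, 0.975, 0.012]
contact_force: [-0.4, 0.6, 0.1]
width: 85.6
grasp_force: 0.0
[502.08257277 196.43941054  97.46645565] [ 0.45 -0.37 -0.56  0.96 -0.14  0.31]
stirrup [566.18257277 204.13941054 184.46645565] [ 0.04889308  0.14510613 -0.09652329] width 85.50280942838229
moving diff 0.7306172839506173 0.6900740740740741
```

```bash
python3 -m crank '[[0,0,-0.5,0,0,0,1],[0,0,-1.2,0,0,0,1],[0,0,-2.2,0,0,0,1],[0,0,-3.4,0,0,0,1],[0,0,-4.8,0,0,0,1],[0,0,-6.4,0,0,0,1],[0,0,-8,0,0,0,1],[0,0,-10,0,0,0,1],[0,0,-12,0,0,0,1],[0,0,-13,0,0,0,1],[0,0,-13,0,0,0,1],[0,0,-13,0,0,0,1],[0,0,-13,0,0,0,1],[0,0,-13,0,0,0,1],[0,0,-13,0,0,0,1],[0,0,-13,0,0,0,1]]'
python3 - <<'E'
from g import *
A=[imaging.snapshot("scene").astype(int)]
for i in range(30): im=imaging.snapshot("scene").astype(int); A.append(im)
A=np.array(A)
print("temporal std lamp",A[:,225:290,300:375].std(0).max(),A[:,225:290,300:375].std(0).mean(),"bench",A[:,350:400,200:290].std(0).max(),A[:,350:400,200:290].std(0).mean())
g=np.median(A,0).sum(2)
S=imaging.calibration("scene"); m=g>430
ref=proj(S,[566,204,184.5]); print("expected stirrup px",ref)
v,u0=np.round(ref[::-1]).astype(int); w=g[v-9:v+10,u0-10:u0+11]; print(w.astype(int))
print(env.state()["contact_force"],env.state()["t"])
E
```

```text
t: 37.45
ee_pos: [447.4, 190.2, 214.4]
ee_rot: [0.215, -0.054, 0.975, 0.012]
contact_force: [-0.1, -0.6, -0.0]
width: 85.4
grasp_force: 0.0
[447.43540171 190.18675831 214.39797633] [ 0.49 -0.49 -0.42  1.24 -0.16  0.35]Traceback (most recent call last):
  File "<stdin>", line 3, in <module>
ValueError: 200 camera calls are used up
```

```bash
python3 -m crank '[[0,0,0,0,0,0,1],[0,0,0,0,0,0,1],[0,0,0,0,0,0,1],[0,0,0,0,0,0,1],[0,0,0,0,0,0,1],[0,0,0,0,0,0,1],[0,0,0,0,0,0,1],[0,0,0,0,0,0,1],[0,0,0,0,0,0,1],[0,0,0,0,0,0,1],[0,0,0,0,0,0,1],[0,0,0,0,0,0,1],[0,0,0,0,0,0,1],[0,0,0,0,0,0,1],[0,0,0,0,0,0,1],[0,0,0,0,0,0,1],[0,0,0,0,0,0,1],[0,0,0,0,0,0,1],[0,0,0,0,0,0,1],[0,0,0,0,0,0,1]]'
python3 -m crank '[[0,0,0,0,0,0,1],[0,0,0,0,0,0,1],[0,0,0,0,0,0,1],[0,0,0,0,0,0,1],[0,0,0,0,0,0,1],[0,0,0,0,0,0,1],[0,0,0,0,0,0,1],[0,0,0,0,0,0,1],[0,0,0,0,0,0,1],[0,0,0,0,0,0,1],[0,0,0,0,0,0,1],[0,0,0,0,0,0,1],[0,0,0,0,0,0,1],[0,0,0,0,0,0,1],[0,0,0,0,0,0,1],[0,0,0,0,0,0,1],[0,0,0,0,0,0,1],[0,0,0,0,0,0,1],[0,0,0,0,0,0,1],[0,0,0,0,0,0,1]]'
python3 -c "
from station import finish_job; print(finish_job())"
```

```text
t: 39.67
ee_pos: [447.5, 190.3, 215.3]
ee_rot: [0.216, -0.054, 0.975, 0.012]
contact_force: [0.2, 0.0, -1.0]
width: 85.7
grasp_force: 0.0
t: 41.33
ee_pos: [447.5, 190.3, 215.3]
ee_rot: [0.216, -0.054, 0.975, 0.012]
contact_force: [0.7, -0.1, -0.7]
width: 85.7
grasp_force: 0.0
the job is handed in; nothing more can be done
None
```

I handed the job in at about 41 s with the lamp (about 3.1 N by the wrist force) hung on the hook, dipped about 76 mm, and let go with no motion seen in the camera just after; the 200 camera calls then ran out, so its rest after I withdrew the gripper is unconfirmed, and no verdict was returned.

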